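# Move the gauge stem to the balancing head and lock it

### The job

Free the steel gauge stem from the leaning push-in fitting of its parking block by pressing that fitting's release collar in and drawing the stem out, then push it fully home in the empty upright fitting on the balancing head, so that the collar there springs back out. Then tighten the ratchet knob beside it clockwise until it slips and clicks, let go, and leave the other things on the bench as they lie.

Things in the scene. Friction and masses are not known exactly. Their poses are not given: they have to be found in the camera images.
- stem: The gauge stem: plain steel tube, 16 mm diameter, 88 mm long, 100 g. Origin at the centre of its inner end (nose), z along it to the free end. From the nose: cone 9 to 16 mm wide over 8 mm, bead to 12 mm, groove of 10 mm diameter from 12 to 20 mm, then plain 16 mm shaft. It starts home in the parking fitting, frame on that of park_fitting (leaning up to 0.06 rad off in its bore), 43 mm of it standing out above the collar.
- park_fitting: Square 44 mm aluminium push-in fitting of the parking block, leaning 0.55 rad (31.5 degrees). Origin: centre of the bore floor, 46 mm above the bench; z out along the bore. Bore 17.4 mm, body top at z = 30 mm; top of the grey collar flange (42 mm wide, 5 mm thick, 18.8 mm hole) at z = 45 mm when out. Two jaws inside hold the stem behind its bead; it cannot be pulled out unpressed.
- park_collar (a joint): How far this collar is pressed in along the axis (m): 0 out, 0.009 bottomed; jaws open from 0.005 on. Spring 2 N to start, 6.5 N at the bottom, back in about 0.2 s. Press it with fingertips either side of the stem, close on the shaft and draw back along the axis: the collar follows the tips, and the bead is past the jaws before it is back to 0.005.
- head_fitting: Empty upright push-in fitting on the balancing head. Origin: centre of the bore floor, 52 mm above the bench, z up. As the parking fitting but shorter: body top at z = 24 mm, top of the 42 mm collar flange at z = 39 mm. Pushed straight in, the stem's cone spreads the jaws (about 10 N; the collar dips). Home: nose on the floor, 49 mm standing out, collar out again, jaws in the groove.
- head_collar (a joint): How far the head fitting's collar is pressed in (m): 0 out, 0.009 bottomed; same spring and jaws as the other. Fingers resting on the flange keep it in until they are lifted.
- park: Grey parking block, foot 110 x 80 mm and 12 mm thick, that carries the leaning fitting. Origin under its centre; the fitting leans to its -x, which faces roughly away from the robot.
- head: Green balancing head: casting 180 (x) x 240 (y) mm, 44 mm high. Origin under its centre. A spindle along y at x = +55 mm with bearings up to 131 mm high; a red lever at its +y end.
- knob_grip (a point): Point on the upright axis of the black ratchet knob (fluted, 42 mm in diameter, 34 mm tall, its top 14 mm above this point, 104 mm above the bench), 120 mm from the head fitting along the head's front. Its x axis turns with the knob.
- lock (a joint): Angle of the locking screw under the knob (rad), growing clockwise seen from above; it starts at 0.3 to 0.8 and is tight at 1.2, where it stops. The knob carries it along with 0.03 N m.
- ratchet (a joint): How far the knob has slipped round the screw (rad, clockwise). It slips only at 0.22 N m, when the screw is tight; the ratchet has 40 teeth, so each click is about 0.16 rad of slip.
- spare_fitting: Look-alike of the parking fitting on a like block, closed by a low brass dome instead of a stem; not part of the job. Same origin and axes as park_fitting.
- post_a: Fixed steel indicator post, 190 mm tall, 14 mm thick with a 22 mm clamp near 150 mm and a 52 mm foot. Origin under its foot.
- post_b: A second post like post_a.
- seal_face: Loose white ceramic ring, 56 mm across, 10 mm high; bystander. Origin under its centre.
- slug0: Small tungsten slug, 16 mm across, 14 mm high; bystander.
- slug1: Middle tungsten slug, 20 mm across, 18 mm high; bystander.
- slug2: Large tungsten slug, 24 mm across, 22 mm high; bystander.
- file: Steel hand file, 180 mm long, 18 mm wide, lying flat along its x; bystander.
- hex_key: Orange bent hex key, 100 mm long, 8 mm thick, lying flat; bystander.
Not all that is in view belongs to the job. There is more than one size of the stem; the one meant has the size given above.

How it is judged (in metres and radians):
On the way, in this order (a step that is already met when the one before it is completed fails the run):
1. the parking fitting's collar is pressed in with the stem still in it (value of joint park_collar above 0.005 m and z of stem in the frame of park_fitting below 0.01 m), for 0.05 s.
2. the stem is drawn out of the parking fitting (distance between stem and park_fitting above 0.05 m), for 0.1 s.
3. the stem is home in the head's fitting, its collar out again (z of stem in the frame of head_fitting below 0.003 m and distance between stem and head_fitting below 0.0035 m and angle between the z axis of stem and the z axis of head_fitting, either way round below 0.09 rad and value of joint head_collar below 0.002 m), for 0.2 s.
4. the knob has tightened the screw and slipped by a click (value of joint lock above 1.15 rad and value of joint ratchet above 0.15 rad), for 0.1 s.
At the end, for the whole second after the job is handed in: The stem stands at rest in the head's fitting, nose within 3 mm of the bore floor and within 5 degrees of its axis, with the collar out to within 2 mm; the screw is tight (above 1.12 rad) and the knob has slipped at least 0.15 rad (all of step 3 and value of joint lock above 1.12 rad and value of joint ratchet above 0.15 rad and linear speed of stem below 0.01 m/s); the robot touches nothing.
It fails at once if a bystander (seal face, slug, file or hex key) is shifted by more than 15 mm (distance of any of seal_face, slug0, slug1, slug2, file, hex_key from where it was at the start of the episode above 0.015 m).
It also fails if it takes over 56 s, if anything falls off the work surface, if the arm or the gripper's body presses on something with over 40 N, if the wrist force passes 120 N, or if a joint passes its speed limit or range.

### The arm

A 6-joint arm with a two-finger parallel gripper is mounted at the origin on the work surface. World frame = base frame: x ahead of the robot, y to its left, z up, the work surface at z = 0. Lengths are in mm, angles in rad, forces in N, time in s.
With the tool pointing down it reaches from about 350 to 975 mm from the base axis. Payload 7.1 kg.
Tool frame: the origin (TCP) lies at the very end of the fingers, on their centre line; the grasp point (between the pads) lies 19 mm behind it; z points along the fingers, x is the direction in which the jaws open and shut, and the axes are right-handed (so a half turn about z gives the same grasp; the last joint's range is limited). The gripper opens to 88 mm and grips with 3 to 60 N. Pads are 20 mm wide; open, the fingers measure 115 mm over their backs; the gripper's body (75 mm by 178 mm) begins 61 mm behind the grasp point.
Start: joints at [1.309, 0.423, 1.63, -0, 1.089, -0.019], TCP at [150.232, 606.659, 222.675] pointing down, gripper open.
Joint ranges: [-3, 3], [-0.9, 2.11], [0.09, 2.58], [-1.31, 4.45], [0.11, 2.69], [-2.54, 2.54]. Speed limits (rad/s): [2.39, 2.39, 3.01, 3.14, 3.14, 3.14].

### API

Orientations are given as a rotation vector (axis times angle).
In Python, from workcell import ctrl gives the robot as it stands. The module is installed in compiled form; this text tells all that it offers.
- The arm moves only by the tool move_arm, never from a script. Its argument "motion" is a list of rows, each a list of 2 entries, a list of its own where there are three numbers: the shift along the tool's x, y, z normalised to -1 to 1, where 1 is 150 mm, then the turn, a rotation vector about the tool's x, y, z normalised to -1 to 1, where 1 is 60 degrees. In form: [[[x, y, z], [rx, ry, rz]], ...]. A call has exactly 5 rows; each row is the pose to reach, as a shift and turn from the pose commanded when the call began, along the tool's axes at that moment; what a row does not reach only later rows make up. A row lasts 1/8 s, in which the tool goes at most 62.5 mm and 10.7 degrees, less where a joint would pass 70% of its speed; a pose out of reach is approached as far as the arm can. A call with a number of a shift or a turn outside -1 to 1 is refused whole. A call with a gripper value outside its range is refused whole. "gripper" is the opening, from 0 (shut) to 1 (fully open), set as the call begins (left out, the last holds). The fingers move at their own pace and stop on an object; the grip force is fixed at half the most. Time passes only in rows, so rows that repeat a pose let the fingers close, or fill a call up. It gives the time, the measured TCP pose, the force and the opening at its end, in the units of the state.
- ctrl.get_obs(): the state, without advancing time (a new reading comes with each control period).
- ctrl.get_image(name): name is "side" or "top"; returns a dict with "pixels" (480x640x3 uint8, red, green, blue), "camera_matrix" (3x3 intrinsics, pixels), "R" (3x3) and "t" (3): a world point X has camera coordinates R X + t. Camera axes: x right, y down, z forward; pixel columns grow to the right and rows downward; lengths in mm; the calibration is good to about 2 mm. A picture is of the moment at which its call begins. There is no depth.
- ctrl.close_job(): hands the job in, once; it reports no verdict.
Trained networks look in the newest picture that a camera, given by its name, has taken for a name from the list of things; names that differ only in an ending like _2 or _b are one class to them, and where a whole thing is asked for, a point or a joint stands for the part that bears it (a point fixed in the world has none). Each returns a list of dicts, best first, with "p" (0 to 1); they miss things now and then, are a little off and sometimes report something else, mostly with a low value. They report only what shows in the picture. A call takes as long as a camera call. They do not tell look-alikes from the thing itself.
- ctrl.boxes_of(camera, name): "location" ([x, y, z] in mm, in world coordinates, good to about 4 mm: the middle of the surface that is visible of it).
- ctrl.regions_of(camera, name): "mask" (480x640 bool, what is visible of it).
- ctrl.pinpoint(camera, name): "location" ([x, y, z] in mm, in world coordinates, good to about 4 mm: a listed point, or the origin of a listed thing).
The state is a dict: "t": time; "qpos": joint angles; "qvel": joint speeds; "joint_torque": joint torques, N m; "ee_pos": TCP position; "orientation": TCP orientation; "ft_force": force on the tool from outside, world axes, zero at the start; "moment": the same for the moment, N m; "width": finger opening in mm.
Only numpy, scipy, OpenCV 4.12 (cv2) and the standard library are available. Lean on these libraries where they do the work, as an engineer would, in place of code of your own. Each camera call takes 0.05 s, during which the arm holds its last target.

## Working session

There is one attempt and no reset: what is moved stays moved. The work goes in short steps, Python scripts to look and compute and a tool call to move; the robot and the scene stay as the last step left them, time stands still between calls to the robot, and variables do not carry over. Pictures are saved under pics/ and viewed, and the job is handed in when it is done.

Besides the shell and the picture viewer there is one more tool, called after "Emit:" by a JSON object that holds its "method" and its "body". move_arm: Moves the arm, as the interface text tells. Its arguments: {"type":"object","properties":{"motion":{"type":"array","items":{"type":"array"}},"gripper":{"type":"number"}},"required":["motion"]}

```bash
mkdir -p pics
cat > h.py <<'E'
import numpy as np, cv2
from scipy.spatial.transform import Rotation as R
from workcell import ctrl
def save(name,out):
    im=ctrl.get_image(name); cv2.imwrite('pics/'+out,im['pixels'][:,:,::-1]); return im
def proj(im,X):
    c=im['R']@np.array(X,float)+np.ravel(im['t']); p=im['camera_matrix']@c; return p[:2]/p[2]
E
python3 - <<'E'
from h import *
np.set_printoptions(precision=3,suppress=True)
o=ctrl.get_obs(); print(o)
for c in('side','top'):
    im=save(c,c+'0.png'); print(c,-im['R'].T@np.ravel(im['t']),im['R'][2],im['camera_matrix'][0,0])
    for n in ['stem','park_fitting','head_fitting','park','head','knob_grip','spare_fitting','post_a','seal_face','slug0','slug1','slug2','file','hex_key']:
        print(c,n,[(np.round(d['location'],1).tolist(),round(d['p'],2)) for d in ctrl.pinpoint(c,n)])
E
```

```text
{'t': 0.0, 'qpos': array([ 1.309,  0.424,  1.631,  0.   ,  1.089, -0.019]), 'qvel': array([-0.002, -0.001, -0.   , -0.001,  0.001, -0.001]), 'joint_torque': array([  0.001, -54.463, -27.368,   0.064,   0.023,  -0.   ]), 'ee_pos': array([150.108, 606.126, 221.905]), 'orientation': array([ 2.473,  1.935, -0.002]), 'ft_force': array([-0.349,  0.246,  0.445]), 'moment': array([-0.008, -0.043, -0.021]), 'width': 87.82417685668533}
side [ -21.868 -615.345  533.322] [ 0.584  0.649 -0.487] 508.71940666875975
side stem [([357.7, -374.8, 9.4], 0.83)]
side park_fitting [([518.0, -274.1, 50.1], 0.78)]
side head_fitting [([606.8, 59.8, 49.5], 0.91)]
side park [([542.7, -266.6, 0.1], 0.96)]
side head [([651.0, 0.8, -0.8], 0.59)]
side knob_grip [([683.6, -242.4, 0.7], 0.72), ([605.4, -59.4, 90.8], 0.55)]
side spare_fitting [([504.6, 270.5, 44.6], 0.67), ([682.2, -241.0, -2.5], 0.15)]
side post_a [([446.8, -157.0, 0.6], 0.78), ([444.1, 159.3, -0.8], 0.56)]
side seal_face [([429.4, -85.0, -2.2], 0.79)]
side slug0 [([429.6, 8.8, -1.3], 0.47), ([449.9, 86.1, 1.3], 0.46), ([452.6, 46.6, -0.9], 0.43)]
si
[... 463 characters left out ...]
 0.96)]
top head_fitting [([606.5, 61.5, 50.0], 0.68)]
top park [([533.3, -263.3, 1.8], 0.94)]
top head [([644.2, 1.8, -1.3], 0.67)]
top knob_grip [([607.8, -64.7, 88.7], 0.82)]
top spare_fitting [([502.0, 274.3, 44.2], 0.85), ([452.3, 44.4, 1.4], 0.42)]
top post_a [([444.8, 160.2, 0.2], 0.78)]
top seal_face [([699.7, 237.7, -0.3], 0.2)]
top slug0 [([432.9, 9.9, 4.2], 0.48), ([450.3, 91.3, 1.8], 0.4), ([449.3, 46.4, 1.1], 0.39)]
top slug1 [([432.9, 9.9, 4.2], 0.48), ([450.3, 91.3, 1.8], 0.4), ([449.3, 46.4, 1.1], 0.39)]
top slug2 [([432.9, 9.9, 4.2], 0.48), ([450.3, 91.3, 1.8], 0.4), ([449.3, 46.4, 1.1], 0.39)]
top file [([698.9, 234.9, 1.1], 0.92)]
top hex_key [([685.5, -239.1, 0.9], 0.67)]
```

View pics/side0.png

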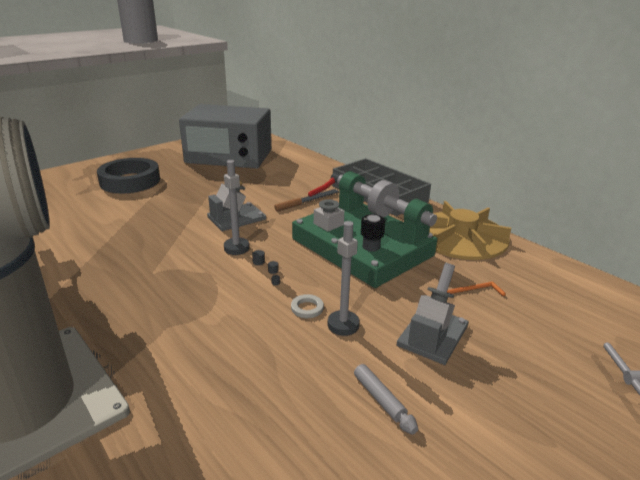

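View pics/top0.png

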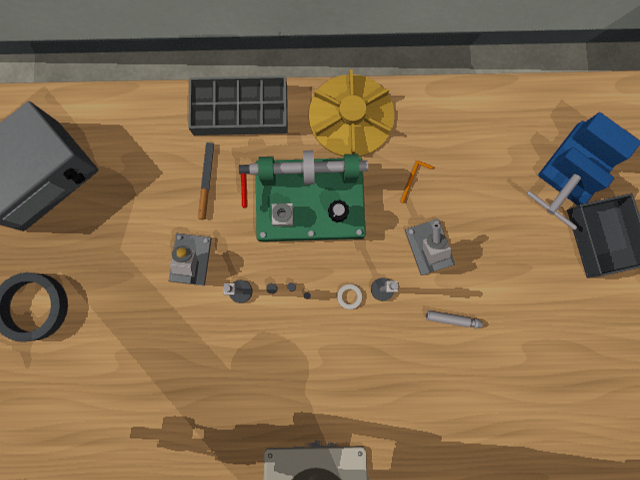

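```bash
python3 - <<'E'
import cv2,numpy as np
s=cv2.imread('pics/side0.png');t=cv2.imread('pics/top0.png')
a=cv2.resize(s[250:370,385:485],None,fx=4,fy=4,interpolation=cv2.INTER_CUBIC)
b=cv2.resize(t[205:285,395:475],None,fx=5,fy=5,interpolation=cv2.INTER_CUBIC)
c=cv2.resize(t[150:245,240:380],None,fx=5,fy=5,interpolation=cv2.INTER_CUBIC)
d=cv2.resize(s[160:280,285:445],None,fx=5,fy=5,interpolation=cv2.INTER_CUBIC)
A=np.zeros((480,800,3),np.uint8);A[:480,:400]=a;A[:400,400:800]=b
cv2.imwrite('pics/z1.png',A);cv2.imwrite('pics/z2.png',c);cv2.imwrite('pics/z3.png',d)
E
python3 - <<'E'
from h import *
np.set_printoptions(precision=3,suppress=True)
print(R.from_rotvec(ctrl.get_obs()['orientation']).as_matrix())
E
```

```text
[[ 0.24   0.971 -0.   ]
 [ 0.971 -0.24  -0.   ]
 [-0.    -0.    -1.   ]]
```

View pics/z1.png

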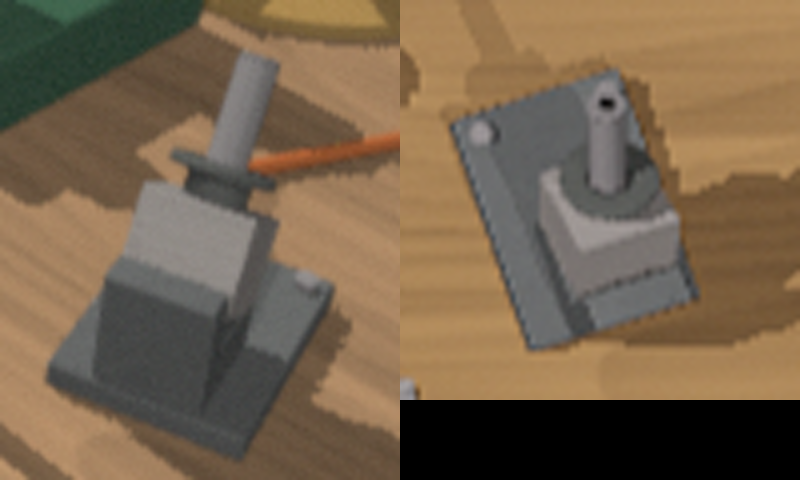

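View pics/z2.png

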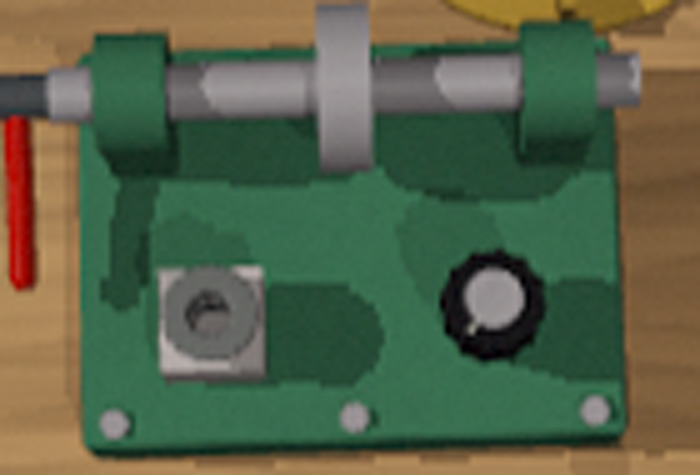

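View pics/z3.png

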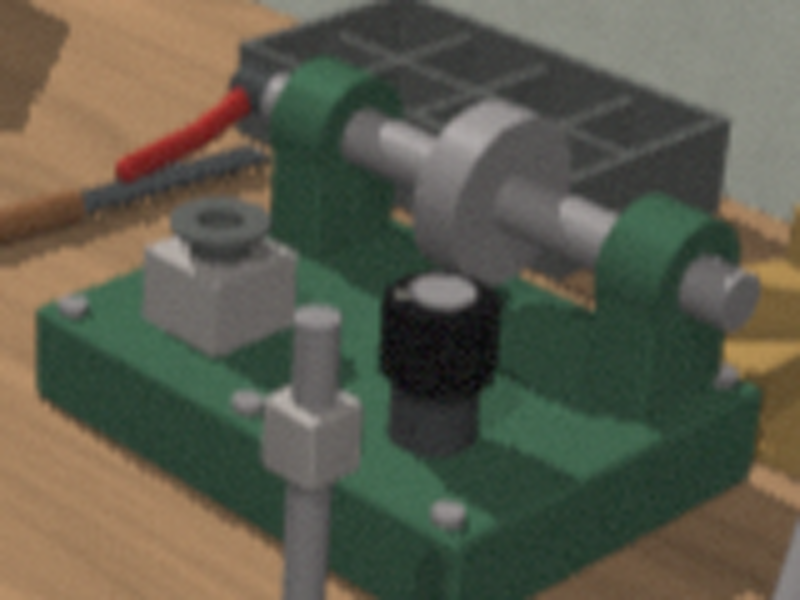

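```bash
cat > fit.py <<'E'
from h import *
from scipy.optimize import least_squares
np.set_printoptions(precision=3,suppress=True)
S=ctrl.get_image('side');T=ctrl.get_image('top')
def pl(im,uv,z):
    r=im['R'].T@np.linalg.solve(im['camera_matrix'],[uv[0],uv[1],1]); c=-im['R'].T@np.ravel(im['t']); return c+r*(z-c[2])/r[2]
print('headflange',pl(T,(282.1,211.8),91),pl(S,(328.6,204),91))
print('knobtop',pl(T,(338.4,209.2),104),pl(S,(373.4,218),104))
def ax(p): return np.array([np.sin(.55)*np.cos(p[2]),np.sin(.55)*np.sin(p[2]),np.cos(.55)])
def f(p):
    a=ax(p);O=np.array([p[0],p[1],46]);e=[]
    # stem lean offset
    tip=O+88*a
    for im,u in((T,(435.8,225)),(S,(449.6,265.1))): e+=list(proj(im,tip)-u)
    for im,u in((T,(436.5,241.2)),(S,(440.8,291.3))): e+=list(proj(im,O+45*a)-u)
    return np.array(e)
r=least_squares(f,[518,-273,0.]);print(r.x,ax(r.x),f(r.x))
E
python3 fit.py
```

```text
headflange [605.951  59.487  91.   ] [602.036  56.083  91.   ]
knobtop [606.339 -58.762 104.   ] [608.149 -59.735 104.   ]
[ 517.931 -271.691    0.27 ] [0.504 0.139 0.853] [ 1.893  1.668 -0.571 -1.426  0.588 -1.702 -0.529 -0.765]
```

```bash
cat >> fit.py <<'E'
cs=[np.array(((u-400+.5)/5-.5+395,(v+.5)/5-.5+205)) for u,v in((453,122),(620,68),(698,298),(532,348))]
P=[pl(T,c,z) for c,z in zip(cs,(12,12,12,6))]
for a,b in((3,0),(2,1),(0,1),(3,2)):
    d=P[b]-P[a];print(np.linalg.norm(d),np.arctan2(d[1],d[0]))
print(np.mean(P,0))
ss=[np.array(((u+.5)/4-.5+385,(v+.5)/4-.5+250)) for u,v in((48,370),(242,450),(332,283))]
Q=[pl(S,c,12) for c in ss];print(Q)
for a,b in((0,1),(1,2)):
    d=Q[b]-Q[a];print(np.linalg.norm(d),np.arctan2(d[1],d[0]))
E
python3 fit.py
```

```text
headflange [605.951  59.487  91.   ] [602.036  56.083  91.   ]
knobtop [606.339 -58.762 104.   ] [608.149 -59.735 104.   ]
[ 517.931 -271.691    0.27 ] [0.504 0.139 0.853] [ 1.893  1.668 -0.571 -1.426  0.588 -1.702 -0.529 -0.765]
107.02671943947689 0.3012561820970536
108.69492991532954 0.27121851834493127
79.78042651565018 -1.2791257206844855
76.78963145169041 -1.3028848030271596
[ 535.061 -265.487   10.5  ]
[array([ 468.809, -249.354,   12.   ]), array([ 490.186, -324.023,   12.   ]), array([ 597.608, -289.073,   12.   ])]
77.66956854590319 -1.2919630845106196
112.96426203532778 0.31455433330865984
```

```bash
cat >> h.py <<'E'
np.set_printoptions(precision=3,suppress=True)
def cur():
    o=ctrl.get_obs(); return np.array(o['ee_pos']),R.from_rotvec(o['orientation']),o
def plan(pos,rot,p=None,r=None):
    if p is None: p,r,_=cur()
    d=r.inv().apply(np.array(pos)-p)/150; w=(r.inv()*rot).as_rotvec()/(np.pi/3)
    m=max(1,abs(d).max(),abs(w).max()); 
    return d,w,m
def tool(z,x):
    z=np.array(z,float);z/=np.linalg.norm(z);x=np.array(x,float);x-=z*(x@z);x/=np.linalg.norm(x)
    return R.from_matrix(np.column_stack([x,np.cross(z,x),z]))
O=np.array([518.,-272,46]);PHI=.285
a=np.array([np.sin(.55)*np.cos(PHI),np.sin(.55)*np.sin(PHI),np.cos(.55)])
RP=tool(-a,[np.cos(PHI),np.sin(PHI),0])
E
cat > arc.py <<'E'
from h import *
p,r=np.array([150.232,606.659,222.675]),R.from_rotvec(ctrl.get_obs()['orientation'])
th=np.arctan2(p[1],p[0])
for t in [1.0,.65,.3,-.05,-.35]:
    P=np.array([610*np.cos(t),610*np.sin(t),300]);Rt=tool([0,0,-1],[np.cos(t),np.sin(t),0])
    d,w,m=plan(P,Rt,p,r);print(t,d.round(2),w.round(2),m);p,r=P,Rt
P=O+140*a;d,w,m=plan(P,RP,p,r);print(P,d,w,m)
E
python3 arc.py
```

```text
1.0 [-0.32  1.31 -0.52] [-0.   -0.    0.31] 1.3102580692903252
0.65 [-0.25  1.39  0.  ] [0.   0.   0.33] 1.3944510836521686
0.3 [-0.25  1.39  0.  ] [0.   0.   0.33] 1.3944510836521686
-0.05 [-0.25  1.39  0.  ] [0.   0.   0.33] 1.3944510836521689
-0.35 [-0.18  1.2   0.  ] [0.   0.   0.29] 1.2017821737561143
[ 588.224 -251.426  165.353] [0.192 0.23  0.898] [-0.167 -0.507 -0.591] 1
```

Emit:
{"method": "move_arm", "body": {"motion": [[[-0.1,0.4,-0.3],[0,0,0.1]],[[-0.2,0.8,-0.5],[0,0,0.2]],[[-0.2,1,-0.5],[0,0,0.24]],[[-0.2,1,-0.5],[0,0,0.24]],[[-0.2,1,-0.5],[0,0,0.24]]], "gripper": 0.3}}

```text
t: 2.33
ee_pos: [288.3, 541.3, 297.3]
orientation: [2.697, 1.61, -0.001]
ft_force: [0.2, 0.2, -0.2]
width: 41.4
```

Emit:
{"method": "move_arm", "body": {"motion": [[[-0.05,0.4,0],[0,0,0.1]],[[-0.1,0.8,0],[0,0,0.2]],[[-0.12,1,0],[0,0,0.24]],[[-0.12,1,0],[0,0,0.24]],[[-0.12,1,0],[0,0,0.24]]]}}

```text
t: 2.95
ee_pos: [410.7, 455.3, 297.2]
orientation: [-2.877, -1.263, 0.002]
ft_force: [-0.5, 0.5, -0.5]
width: 26.6
```

Emit:
{"method": "move_arm", "body": {"motion": [[[-0.05,0.4,0],[0,0,0.1]],[[-0.1,0.8,0],[0,0,0.2]],[[-0.12,1,0],[0,0,0.24]],[[-0.12,1,0],[0,0,0.24]],[[-0.12,1,0],[0,0,0.24]]]}}

```text
t: 3.58
ee_pos: [508.9, 340.9, 297.5]
orientation: [-3.012, -0.893, 0.001]
ft_force: [-0.3, 0.2, -0.4]
width: 26.2
```

Emit:
{"method": "move_arm", "body": {"motion": [[[-0.05,0.4,0],[0,0,0.1]],[[-0.1,0.8,0],[0,0,0.2]],[[-0.12,1,0],[0,0,0.24]],[[-0.12,1,0],[0,0,0.24]],[[-0.12,1,0],[0,0,0.24]]]}}

```text
t: 4.2
ee_pos: [575.7, 205.5, 297.6]
orientation: [-3.1, -0.508, 0.001]
ft_force: [0.3, 0.8, 0.6]
width: 26.3
```

Emit:
{"method": "move_arm", "body": {"motion": [[[-0.05,0.4,0],[0,0,0.1]],[[-0.1,0.8,0],[0,0,0.2]],[[-0.12,1,0],[0,0,0.24]],[[-0.12,1,0],[0,0,0.24]],[[-0.12,1,0],[0,0,0.24]]]}}

```text
t: 4.82
ee_pos: [606.6, 57.7, 297.6]
orientation: [-3.139, -0.116, 0.0]
ft_force: [-0.4, 0.4, -0.7]
width: 26.0
```

Emit:
{"method": "move_arm", "body": {"motion": [[[-0.05,0.4,0],[0,0,0.1]],[[-0.1,0.8,0],[0,0,0.2]],[[-0.12,1,0],[0,0,0.24]],[[-0.12,1,0],[0,0,0.24]],[[-0.12,1,0],[0,0,0.24]]]}}

```text
t: 5.45
ee_pos: [599.8, -93.2, 297.6]
orientation: [-3.129, 0.278, 0.0]
ft_force: [-0.0, -0.4, -0.3]
width: 25.8
```

Run:
```python
from h import *
p,r,o=cur();print(o['t'],p,r.as_matrix(),o['qpos'],o['width'])
print(RP.as_matrix())
for k in(200,140): print(O+k*a,*plan(O+k*a,RP))
```

```text
5.45 [599.824 -93.195 297.637] [[ 0.984 -0.177 -0.   ]
 [-0.177 -0.984  0.001]
 [-0.    -0.001 -1.   ]] [-0.174  0.322  1.599  0.001  1.221  0.003] 25.820081189674127
[[ 0.818  0.281 -0.502]
 [ 0.24  -0.96  -0.147]
 [-0.523  0.    -0.853]]
[ 618.321 -242.609  216.505] [0.297 0.959 0.54 ] [-0.122 -0.516 -0.43 ] 1
[ 588.224 -251.426  165.353] [0.11  1.052 0.881] [-0.122 -0.516 -0.43 ] 1.0524285927278207
```

Emit:
{"method": "move_arm", "body": {"motion": [[[0.1,0.25,0.05],[-0.03,-0.12,-0.1]],[[0.2,0.5,0.1],[-0.06,-0.25,-0.2]],[[0.3,0.75,0.3],[-0.09,-0.38,-0.32]],[[0.3,0.96,0.54],[-0.12,-0.52,-0.43]],[[0.3,0.96,0.54],[-0.12,-0.52,-0.43]]]}}

```text
t: 6.08
ee_pos: [616.9, -242.7, 209.5]
orientation: [2.922, 0.42, -0.848]
ft_force: [-0.4, 0.2, -0.7]
width: 26.3
```

Run:
```python
from h import *
p,r,o=cur();print(o['t'],p,r.as_matrix(),o['qpos'],o['width'])
for k in(200,140,95): print(O+k*a,*plan(O+k*a,RP))
S=save('side','s1.png');T=save('top','t1.png')
s=S['pixels'][150:350,350:550,::-1];t=T['pixels'][150:280,380:480,::-1]
A=np.zeros((600,800,3),np.uint8)
A[:600,:480]=cv2.resize(s,None,fx=3,fy=3,interpolation=2)[:600,:480];A[:416,480:800]=cv2.resize(t,(320,416),interpolation=2)
cv2.imwrite('pics/z4.png',A)
```

```text
6.075 [ 616.881 -242.702  209.515] [[ 0.81   0.28  -0.515]
 [ 0.241 -0.96  -0.142]
 [-0.534 -0.009 -0.845]] [-0.265  0.745  1.214 -0.277  1.677 -0.511] 26.251775831350276
[ 618.321 -242.609  216.505] [-0.017  0.002 -0.044] [-0.008  0.013  0.003] 1
[ 588.224 -251.426  165.353] [-0.012  0.005  0.356] [-0.008  0.013  0.003] 1
[ 565.652 -258.039  126.99 ] [-0.008  0.007  0.655] [-0.008  0.013  0.003] 1
```

View pics/z4.png

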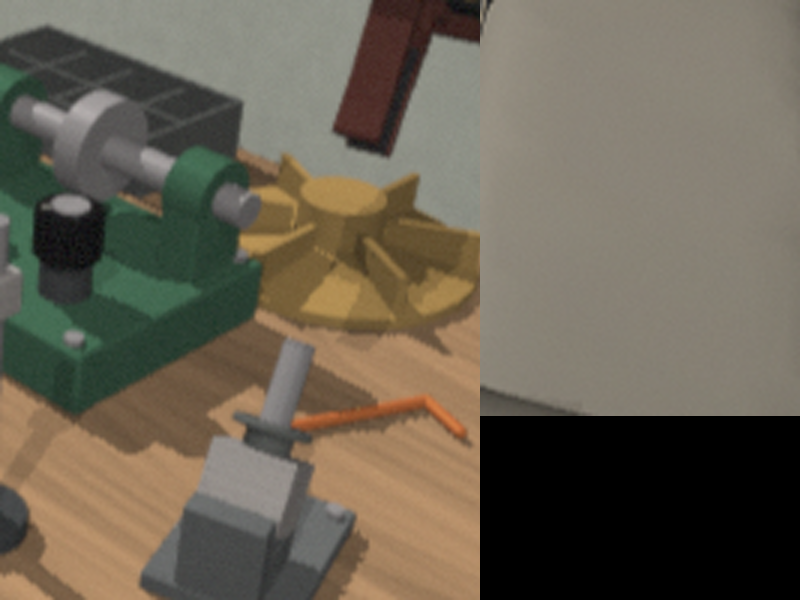

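```bash
cat > f2.py <<'E'
from h import *
S=ctrl.get_image('side');T=ctrl.get_image('top')
def pl(im,uv,z):
    r=im['R'].T@np.linalg.solve(im['camera_matrix'],[uv[0],uv[1],1]); c=-im['R'].T@np.ravel(im['t']); return c+r*(z-c[2])/r[2]
z=84.4
print('flange',pl(T,(436.5,241.2),z)-45*a,pl(S,(440.8,291.3),z)-45*a)
z=46+88*.853
print('tip',pl(T,(435.8,225.),z)-88*a,pl(S,(449.6,265.1),z)-88*a)
# overlay
i0=cv2.imread('pics/side0.png');i1=cv2.imread('pics/top0.png')
out=np.zeros((600,800,3),np.uint8)
def ring(c,n,r):
    u=np.cross(n,[0,0,1.]) if abs(n[2])<.99 else np.array([1.,0,0]);u/=np.linalg.norm(u);v=np.cross(n,u)
    return [c+r*(np.cos(t)*u+np.sin(t)*v) for t in np.linspace(0,2*np.pi,40)]
for k,(im,img,(x,y)) in enumerate(((S,i0,(385,240)),(T,i1,(385,200)))):
    f=6;g=cv2.resize(img[y:y+100,x:x+66],None,fx=f,fy=f,interpolation=2)
    for rg in(ring(O+45*a,a,21),ring(O+45*a,a,8),ring(O+88*a,a,8)):
        pts=np.array([(proj(im,q)-(x,y)+.5)*f for q in rg]).astype(int);cv2.polylines(g,[pts],True,(0,0,255),1)
    out[:600,k*400:k*400+396]=g
cv2.imwrite('pics/z5.png',out)
print(ctrl.get_obs()['ee_pos'])
E
python3 f2.py
```

```text
flange [ 514.442 -270.59    46.036] [ 516.974 -273.803   46.036]
tip [ 521.641 -268.664   46.042] [ 515.396 -275.38    46.042]
[ 619.456 -243.489  219.825]
```

View pics/z5.png

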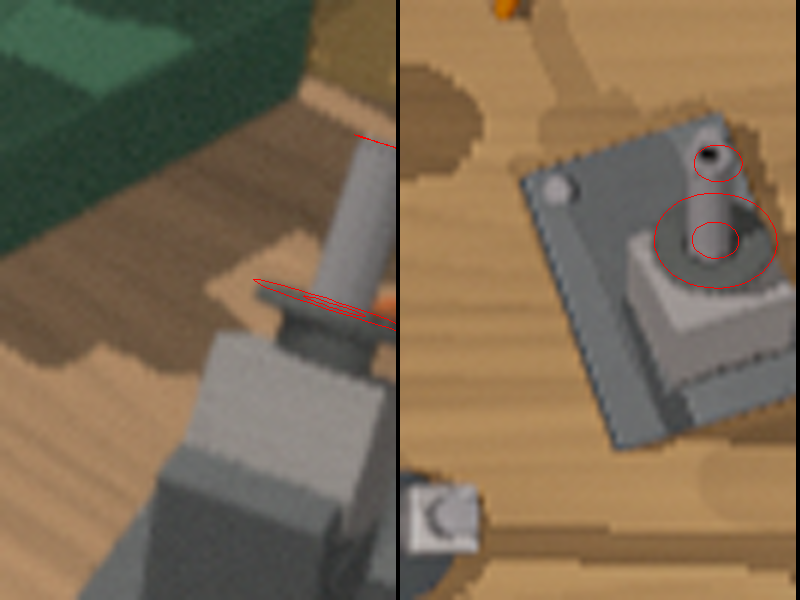

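Run:
```python
from h import *
p,r,o=cur();print(o['t'],p,o['qvel'])
for k in(200,140,95): print(O+k*a,*plan(O+k*a,RP))
```

```text
6.275 [ 619.456 -243.489  219.825] [-0.007 -0.022 -0.001 -0.005  0.001 -0.007]
[ 618.321 -242.609  216.505] [ 0.007 -0.008  0.022] [-0.001 -0.001 -0.003] 1
[ 588.224 -251.426  165.353] [ 0.006 -0.007  0.422] [-0.001 -0.001 -0.003] 1
[ 565.652 -258.039  126.99 ] [ 0.006 -0.007  0.722] [-0.001 -0.001 -0.003] 1
```

Emit:
{"method": "move_arm", "body": {"motion": [[[0,0,0.2],[0,0,0]],[[0.01,0,0.4],[0,0,0]],[[0.01,0,0.6],[0,0,0]],[[0.01,0,0.66],[0,0,0]],[[0.01,0,0.66],[0,0,0]]]}}

```text
t: 6.9
ee_pos: [570.2, -258.6, 133.9]
orientation: [2.923, 0.414, -0.827]
ft_force: [0.2, -0.9, 1.4]
width: 26.5
```

```bash
cat > look.py <<'E'
from h import *
import sys
S=save('side','s_%s.png'%sys.argv[1]);T=S
p,r,o=cur();print(o['t'],p,o['ft_force'],o['width'])
q=R.as_matrix(r);print('k along',(p-O)@a,'lat',plan(O+((p-O)@a)*a,RP))
x,y,w,h,f=map(int,sys.argv[2:7])
g=cv2.resize(S['pixels'][y:y+h,x:x+w,::-1],None,fx=f,fy=f,interpolation=2)
for X in(p,p+q[:,0]*13,p-q[:,0]*13):
    u=(proj(S,X)-(x,y)+.5)*f;cv2.circle(g,tuple(int(v) for v in u),2,(0,0,255),-1)
cv2.imwrite('pics/l_%s.png'%sys.argv[1],g)
E
python3 look.py 1 380 200 130 120 5
```

```text
6.95 [ 570.719 -258.705  133.972] [-0.475 -0.776 -0.007] 26.401162674263215
k along 103.3962592819039 lat (array([-0.002, -0.014,  0.   ]), array([-0.002,  0.001, -0.003]), 1)
```

View pics/l_1.png

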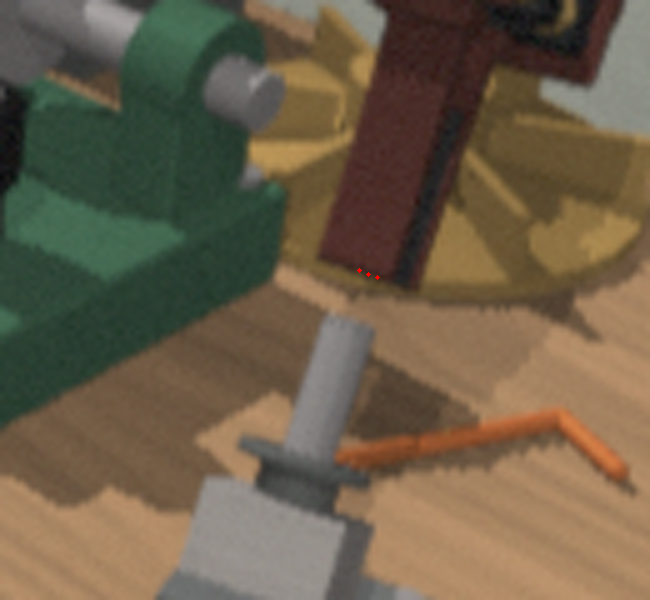

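Emit:
{"method": "move_arm", "body": {"motion": [[[0.005,-0.01,0.08],[0,0,0]],[[0.005,-0.01,0.16],[0,0,0]],[[0.005,-0.01,0.25],[0,0,0]],[[0.005,-0.01,0.34],[0,0,0]],[[0.005,-0.01,0.34],[0,0,0]]], "gripper": 0.34}}

```text
t: 7.58
ee_pos: [542.3, -264.4, 86.6]
orientation: [2.923, 0.415, -0.836]
ft_force: [-0.0, 0.4, -0.3]
width: 29.9
```

```bash
python3 look.py 2 380 200 130 120 5
```

```text
7.625 [ 543.173 -264.551   87.309] [0.858 0.856 0.285] 29.717606285974753
k along 48.938590233396795 lat (array([-0.005,  0.   ,  0.   ]), array([-0.004,  0.005, -0.002]), 1)
```

View pics/l_2.png

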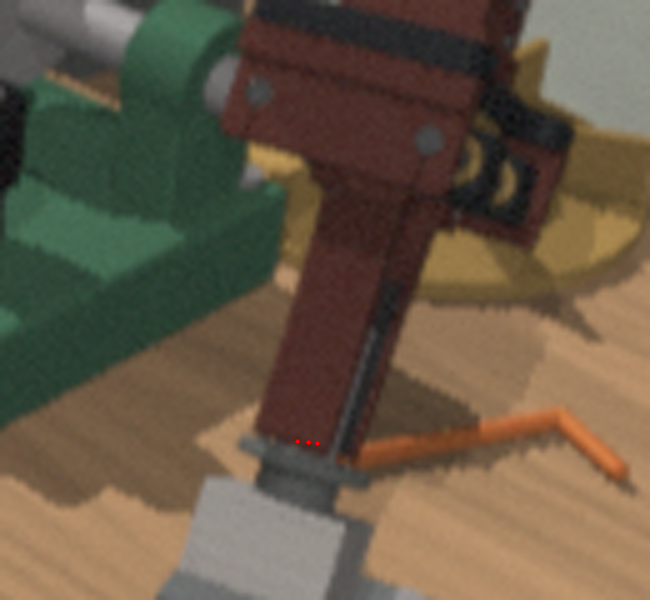

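Emit:
{"method": "move_arm", "body": {"motion": [[[0,0,0.015],[0,0,0]],[[0,0,0.03],[0,0,0]],[[0,0,0.04],[0,0,0]],[[0,0,0.05],[0,0,0]],[[0,0,0.05],[0,0,0]]]}}

```text
t: 8.25
ee_pos: [540.4, -265.7, 81.8]
orientation: [2.923, 0.415, -0.83]
ft_force: [1.5, 0.1, 3.2]
width: 30.0
```

```bash
python3 look.py 3 380 200 130 120 5;python3 -c "
from h import *
print(RP.inv().apply(ctrl.get_obs()['ft_force']))"
```

```text
8.3 [ 540.387 -265.679   81.8  ] [2.365 1.397 3.043] 29.99292577835418
k along 42.67848926355452 lat (array([-0.007, -0.002,  0.   ]), array([-0.003,  0.003, -0.002]), 1)
[ 0.679 -0.676 -3.986]
```

View pics/l_3.png

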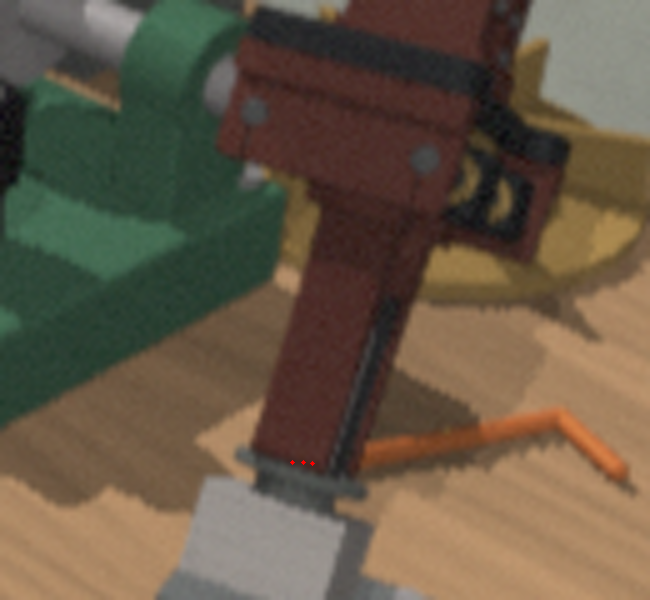

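Emit:
{"method": "move_arm", "body": {"motion": [[[0,0,0.01],[0,0,0]],[[0,0,0.02],[0,0,0]],[[0,0,0.03],[0,0,0]],[[0,0,0.03],[0,0,0]],[[0,0,0.03],[0,0,0]]]}}

```text
t: 8.93
ee_pos: [538.0, -266.4, 77.8]
orientation: [2.923, 0.415, -0.83]
ft_force: [4.6, -0.7, 4.2]
width: 30.1
```

```bash
python3 look.py 4 380 200 130 120 5;python3 -c "
from h import *
print(RP.inv().apply(ctrl.get_obs()['ft_force']))"
```

```text
8.975 [ 537.985 -266.384   77.758] [ 4.903 -0.068  3.216] 29.94121483425009
k along 37.924932353879676 lat (array([-0.007, -0.002,  0.   ]), array([-0.003,  0.003, -0.002]), 1)
[ 2.314  1.444 -5.191]
```

View pics/l_4.png

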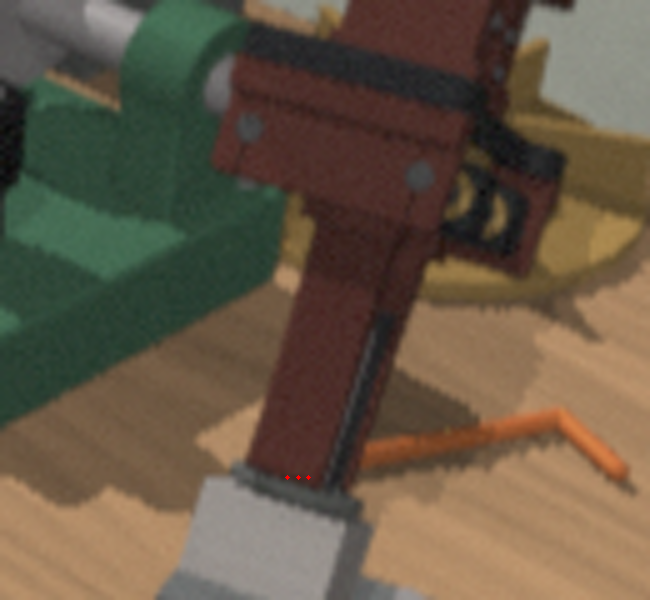

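Emit:
{"method": "move_arm", "body": {"motion": [[[0,0,0.008],[0,0,0]],[[0,0,0.008],[0,0,0]],[[0,0,0.008],[0,0,0]],[[0,0,0.008],[0,0,0]],[[0,0,0.008],[0,0,0]]], "gripper": 0}}

```text
t: 9.6
ee_pos: [537.8, -266.1, 76.8]
orientation: [2.923, 0.415, -0.829]
ft_force: [5.5, 0.9, 4.8]
width: 15.5
```

```bash
python3 look.py 5 380 200 130 120 5;python3 -c "
from h import *
print(RP.inv().apply(ctrl.get_obs()['ft_force']))"
```

```text
9.65 [ 537.714 -266.142   76.79 ] [5.388 0.719 4.349] 15.310090326910471
k along 36.998077004032154 lat (array([-0.01 ,  0.001,  0.   ]), array([-0.003,  0.002, -0.002]), 1)
[ 2.307  0.824 -6.516]
```

View pics/l_5.png

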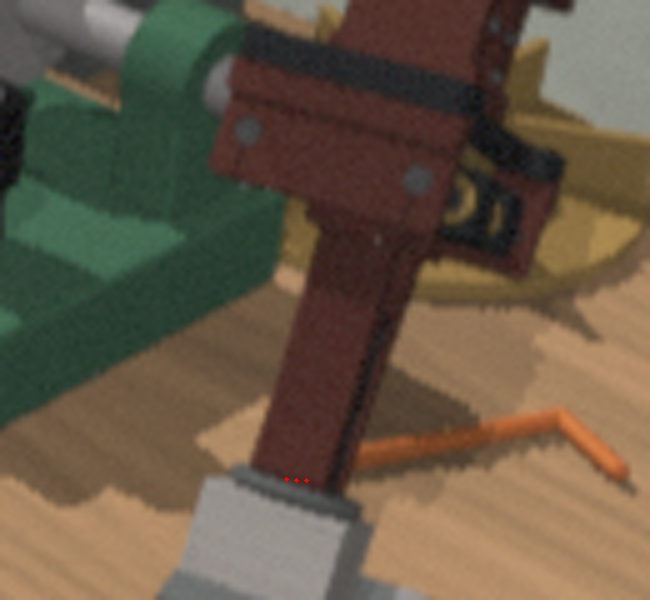

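Emit:
{"method": "move_arm", "body": {"motion": [[[0,0,-0.1],[0,0,0]],[[0,0,-0.22],[0,0,0]],[[0,0,-0.36],[0,0,0]],[[0,0,-0.5],[0,0,0]],[[0,0,-0.6],[0,0,0]]]}}

```text
t: 10.28
ee_pos: [583.2, -253.1, 154.7]
orientation: [2.923, 0.415, -0.831]
ft_force: [0.6, -0.1, -0.7]
width: 15.5
```

```bash
python3 look.py 6 370 150 150 140 4
```

```text
10.325 [ 584.631 -253.094  156.025] [ 0.876 -0.513 -0.068] 15.676871920951754
k along 129.99942715343673 lat (array([-0.01 , -0.004,  0.   ]), array([-0.002,  0.001, -0.002]), 1)
```

View pics/l_6.png

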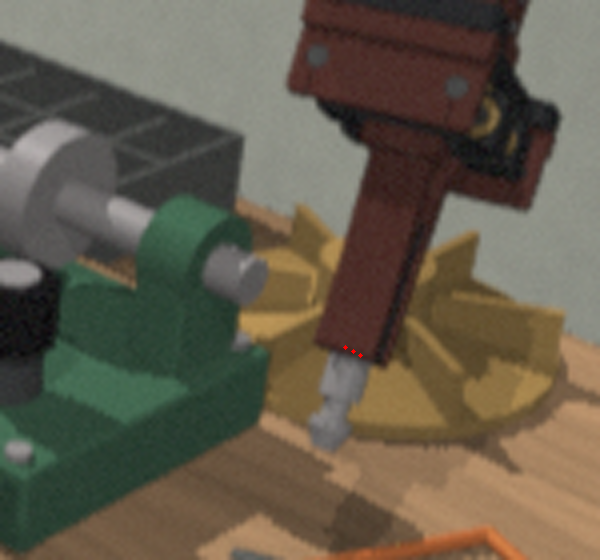

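Run:
```python
from h import *
RV=tool([0,0,-1],[1,0.1,0])
P1=[600,-110,240];print(plan(P1,RV));p,r,o=cur();print(plan([606,60,190],RV,P1,RV))
```

```text
(array([ 0.017, -0.888, -0.667]), array([0.047, 0.525, 0.17 ]), 1)
(array([ 0.153, -1.124,  0.333]), array([0., 0., 0.]), np.float64(1.1237286668104811))
```

Emit:
{"method": "move_arm", "body": {"motion": [[[0.01,-0.1,-0.3],[0,0.1,0.02]],[[0.01,-0.3,-0.6],[0.01,0.25,0.06]],[[0.02,-0.6,-0.667],[0.03,0.4,0.12]],[[0.017,-0.888,-0.667],[0.047,0.525,0.17]],[[0.017,-0.888,-0.667],[0.047,0.525,0.17]]]}}

```text
t: 10.95
ee_pos: [594.3, -108.2, 237.3]
orientation: [-3.136, -0.158, 0.009]
ft_force: [-0.3, -0.3, -1.3]
width: 15.7
```

Run:
```python
from h import *
RV=tool([0,0,-1],[1,0.1,0])
p,r,o=cur();print(p,r.as_matrix());print(plan([606,60,220],RV))
```

```text
[ 594.313 -108.213  237.25 ] [[ 0.995  0.1   -0.006]
 [ 0.1   -0.995  0.002]
 [-0.006 -0.002 -1.   ]]
(array([ 0.191, -1.108,  0.116]), array([-0.002,  0.005,  0.001]), np.float64(1.107672812983425))
```

Emit:
{"method": "move_arm", "body": {"motion": [[[0.04,-0.2,0],[0,0,0]],[[0.08,-0.5,0],[0,0,0]],[[0.12,-0.8,0],[0,0,0]],[[0.15,-1,0.05],[0,0,0]],[[0.15,-1,0.1],[0,0,0]]]}}

```text
t: 11.58
ee_pos: [606.3, 42.4, 221.9]
orientation: [-3.137, -0.161, 0.006]
ft_force: [0.9, 0.0, -2.1]
width: 15.6
```

Run:
```python
from h import *
RV=tool([0,0,-1],[1,0.1,0])
S=save('side','s7.png');T=save('top','t7.png')
p,r,o=cur();print(o['t'],p,o['qpos']);print(plan([606,59.5,170],RV))
g=S['pixels'][120:260,280:430,::-1]
cv2.imwrite('pics/l_7.png',cv2.resize(g,None,fx=4,fy=4,interpolation=2))
```

```text
11.675 [605.405  40.471 221.044] [ 0.047  0.401  1.669 -0.     1.077 -0.053]
(array([ 0.019, -0.126,  0.34 ]), array([-0.   ,  0.006,  0.   ]), 1)
```

View pics/l_7.png

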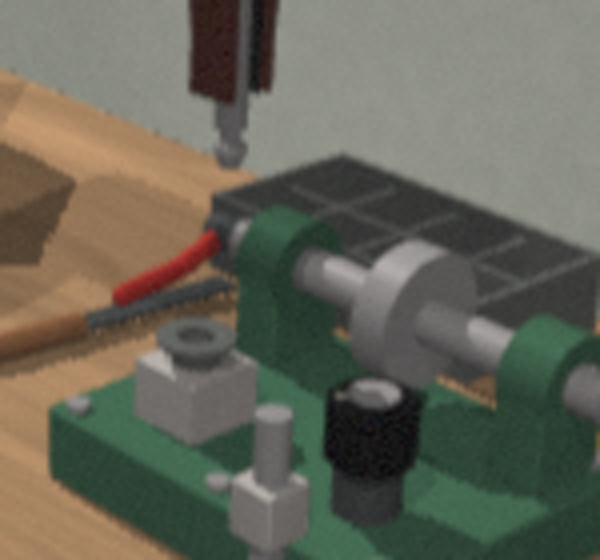

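View pics/t7.png

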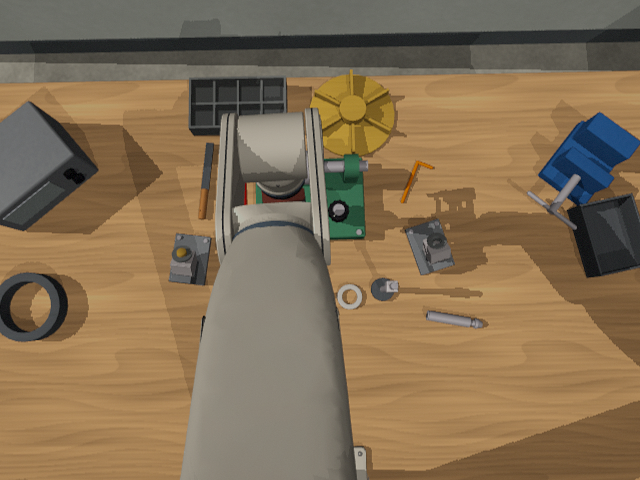

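Run:
```python
from h import *
S=ctrl.get_image('side');p,r,o=cur();print(p)
for k in(35,37,39): print(k,proj(S,p+r.apply([0,0,k])))
for c in([606,59.5,91],[602,56,91],[606.5,60.5,91]): print(c,proj(S,c))
g=cv2.imread('pics/s7.png')
out=cv2.resize(g[130:230,300:380],None,fx=7,fy=7,interpolation=2)[:,:]
cv2.imwrite('pics/l_8.png',cv2.resize(g[150:225,300:375],None,fx=8,fy=8,interpolation=2))
```

```text
[605.607  40.045 221.569]
35 [337.   160.75]
37 [336.959 161.749]
39 [336.919 162.746]
[606, 59.5, 91] [328.922 202.88 ]
[602, 56, 91] [328.615 204.019]
[606.5, 60.5, 91] [328.772 202.643]
```

View pics/l_8.png

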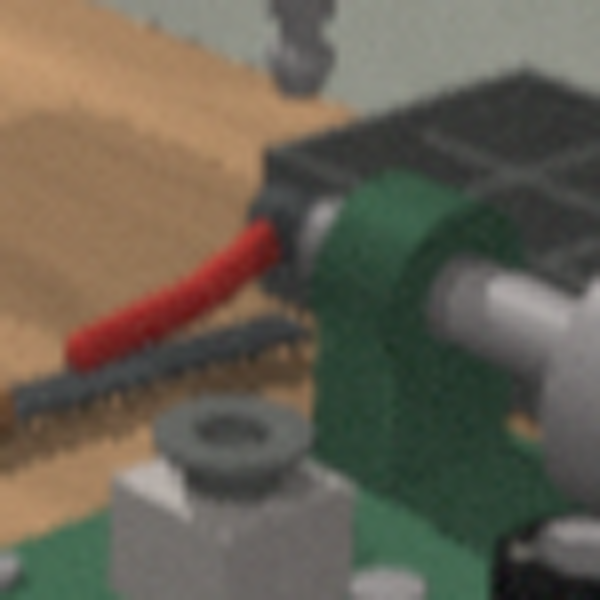

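Run:
```python
from h import *
print(plan([605,59.3,142],tool([0,0,-1],[1,0.1,0])))
```

```text
(array([ 0.011, -0.128,  0.53 ]), array([-0.   ,  0.005, -0.001]), 1)
```

Emit:
{"method": "move_arm", "body": {"motion": [[[0.011,-0.07,0.1],[0,0.005,0]],[[0.011,-0.128,0.25],[0,0.005,0]],[[0.011,-0.128,0.4],[0,0.005,0]],[[0.011,-0.128,0.53],[0,0.005,0]],[[0.011,-0.128,0.53],[0,0.005,0]]]}}

```text
t: 12.35
ee_pos: [604.0, 60.0, 140.9]
orientation: [-3.137, -0.155, 0.002]
ft_force: [-0.3, 0.1, -1.2]
width: 15.3
```

Run:
```python
from h import *
S=save('side','s9.png')
p,r,o=cur();print(o['t'],p,r.as_matrix()[:,2],proj(S,p+r.apply([0,0,37])),proj(S,p))
g=cv2.imread('pics/s9.png')
cv2.imwrite('pics/l_9.png',cv2.resize(g[155:230,290:365],None,fx=8,fy=8,interpolation=2))
```

```text
12.4 [604.923  60.124 142.13 ] [ 0.001  0.001 -1.   ] [328.505 196.508] [329.013 179.325]
```

View pics/l_9.png

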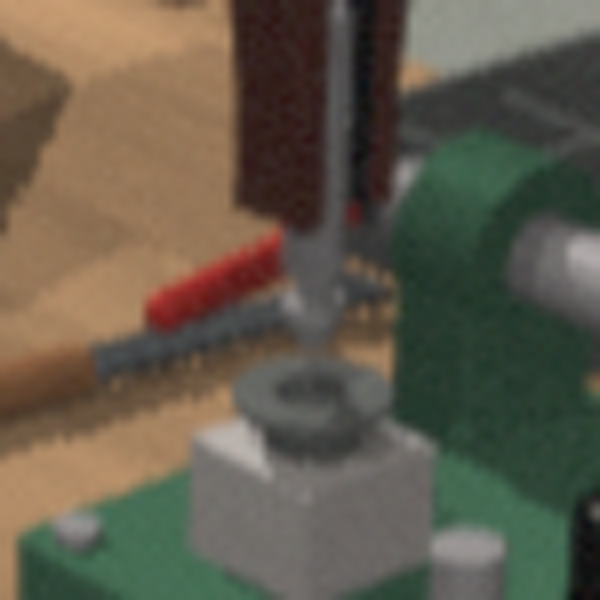

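Emit:
{"method": "move_arm", "body": {"motion": [[[0,0,0.04],[0,0,0]],[[0,0,0.08],[0,0,0]],[[0,0,0.12],[0,0,0]],[[0,0,0.15],[0,0,0]],[[0,0,0.15],[0,0,0]]]}}

```text
t: 13.02
ee_pos: [605.0, 60.4, 119.9]
orientation: [-3.137, -0.156, -0.002]
ft_force: [0.5, -0.1, -0.3]
width: 15.1
```

```bash
cat > l2.py <<'E'
from h import *
import sys
n=sys.argv[1]
S=save('side','s%s.png'%n)
p,r,o=cur();print(o['t'],p,r.as_matrix()[:,2],o['ft_force'],o['moment'],o['width'])
g=cv2.imread('pics/s%s.png'%n)
cv2.imwrite('pics/l_%s.png'%n,cv2.resize(g[155:230,290:365],None,fx=8,fy=8,interpolation=2))
E
python3 l2.py 10
```

```text
13.075 [605.253  60.435 120.18 ] [ 0.002  0.001 -1.   ] [ 0.294  0.942 -1.627] [-0.029  0.106  0.007] 15.68953167186574
```

View pics/l_10.png

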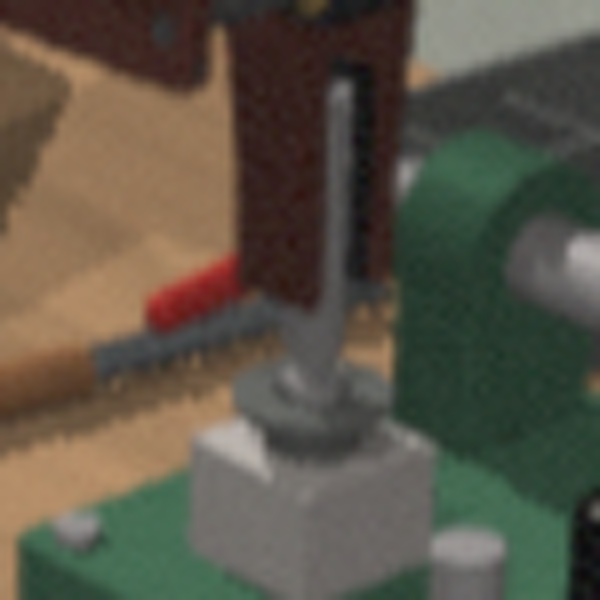

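Emit:
{"method": "move_arm", "body": {"motion": [[[0,0,0.02],[0,0,0]],[[0,0,0.04],[0,0,0]],[[0,0,0.06],[0,0,0]],[[0,0,0.08],[0,0,0]],[[0,0,0.08],[0,0,0]]]}}

```text
t: 13.7
ee_pos: [605.1, 60.4, 108.0]
orientation: [-3.137, -0.156, -0.003]
ft_force: [1.0, 0.2, -1.2]
width: 15.4
```

```bash
python3 l2.py 11
```

```text
13.75 [605.256  60.417 108.181] [ 0.002  0.001 -1.   ] [-0.48   0.701 -1.703] [ 0.001  0.053 -0.001] 15.6159719229158
```

View pics/l_11.png

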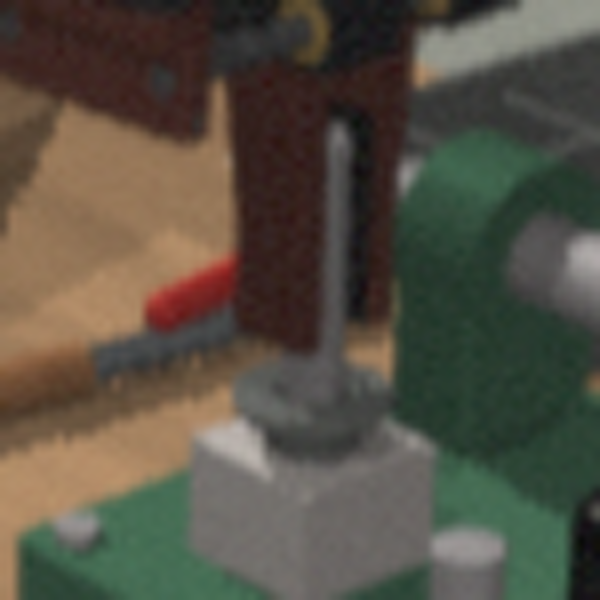

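Emit:
{"method": "move_arm", "body": {"motion": [[[0,0,0.02],[0,0,0]],[[0,0,0.04],[0,0,0]],[[0,0,0.06],[0,0,0]],[[0,0,0.08],[0,0,0]],[[0,0,0.08],[0,0,0]]]}}

```text
t: 14.38
ee_pos: [605.7, 60.5, 96.1]
orientation: [-3.137, -0.156, -0.005]
ft_force: [2.5, 0.2, -3.5]
width: 15.3
```

```bash
python3 l2.py 12
```

```text
14.425 [605.724  60.459  96.096] [ 0.003  0.001 -1.   ] [ 2.911 -0.426 -3.126] [-0.088 -0.514  0.029] 15.507679792807785
```

Emit:
{"method": "move_arm", "body": {"motion": [[[0.002,0,0.015],[0,0,0]],[[0.003,0,0.03],[0,0,0]],[[0.003,0,0.04],[0,0,0]],[[0.003,0,0.048],[0,0,0]],[[0.003,0,0.048],[0,0,0]]]}}

```text
t: 15.05
ee_pos: [605.6, 60.5, 89.0]
orientation: [-3.137, -0.156, -0.003]
ft_force: [0.8, -0.2, 1.1]
width: 15.6
```

```bash
python3 l2.py 13
```

```text
15.1 [605.573  60.498  89.079] [ 0.002  0.001 -1.   ] [-1.087 -0.832  0.607] [-0.119  0.044  0.015] 15.742777200554055
```

View pics/l_13.png

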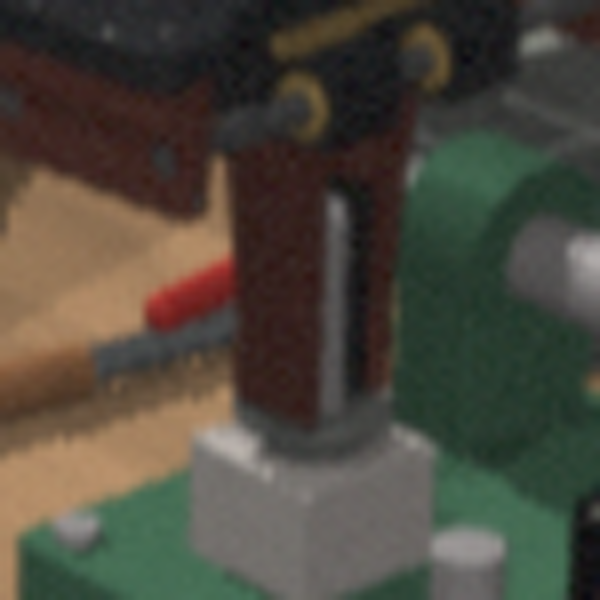

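Emit:
{"method": "move_arm", "body": {"motion": [[[0,0,0.005],[0,0,0]],[[0,0,0.01],[0,0,0]],[[0,0,0.014],[0,0,0]],[[0,0,0.014],[0,0,0]],[[0,0,0.014],[0,0,0]]]}}

```text
t: 15.72
ee_pos: [605.7, 60.5, 88.3]
orientation: [-3.137, -0.156, -0.003]
ft_force: [-3.6, 0.1, 12.8]
width: 15.6
```

```bash
python3 l2.py 14
```

```text
15.775 [605.669  60.487  88.22 ] [ 0.002  0.001 -1.   ] [-3.881 -1.117 13.288] [-0.105  0.926 -0.014] 15.725051944106498
```

Emit:
{"method": "move_arm", "body": {"motion": [[[0,0,0.005],[0,0,0]],[[0,0,0.01],[0,0,0]],[[0,0,0.01],[0,0,0]],[[0,0,0.01],[0,0,0]],[[0,0,0.01],[0,0,0]]]}}

```text
t: 16.4
ee_pos: [605.9, 60.5, 88.1]
orientation: [-3.137, -0.156, -0.004]
ft_force: [-8.2, -0.1, 24.5]
width: 15.3
```

```bash
python3 l2.py 15
```

```text
16.45 [605.865  60.502  88.075] [ 0.002  0.001 -1.   ] [-7.451 -1.112 23.967] [-0.197  1.667 -0.051] 15.527976990652107
```

Emit:
{"method": "move_arm", "body": {"motion": [[[0,0,-0.015],[0,0,0]],[[0,0,-0.015],[0,0,0]],[[0,0,-0.015],[0,0,0]],[[0,0,-0.03],[0,0,0]],[[0,0,-0.05],[0,0,0]]], "gripper": 0.34}}

```text
t: 17.08
ee_pos: [604.7, 60.4, 92.4]
orientation: [-3.137, -0.156, 0.001]
ft_force: [0.3, 0.2, 0.5]
width: 30.1
```

Emit:
{"method": "move_arm", "body": {"motion": [[[0,0,-0.1],[0,0,0]],[[0,0,-0.25],[0,0,0]],[[0,0,-0.4],[0,0,0]],[[0,0,-0.55],[0,0,0]],[[0,0,-0.55],[0,0,0]]]}}

```text
t: 17.7
ee_pos: [606.6, 60.5, 177.8]
orientation: [-3.137, -0.156, -0.009]
ft_force: [0.5, 0.2, 0.1]
width: 30.0
```

```bash
python3 l2.py 16
python3 - <<'E'
from h import *
S=ctrl.get_image('side')
for z in(140,91):print([(proj(S,[605.6,60.5,z])-(290,155)+.5)*8])
E
```

```text
17.75 [605.787  60.433 176.368] [ 0.004  0.001 -1.   ] [-0.895 -0.442  0.165] [-0.002  0.048 -0.001] 29.752446442239535
[array([316.881, 205.493])]
[array([311.516, 386.129])]
```

View pics/l_16.png

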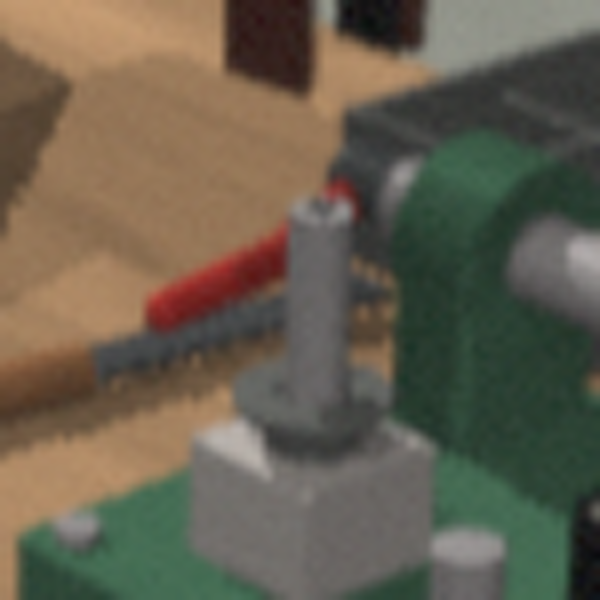

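Run:
```python
from h import *
RK=tool([0,0,-1],[np.cos(1.),np.sin(1.),0])
print(plan([606.8,-59.4,170],RK))
```

```text
(array([-0.069,  0.796,  0.036]), array([ 0.   , -0.002, -0.86 ]), 1)
```

Emit:
{"method": "move_arm", "body": {"motion": [[[-0.02,0.2,0],[0,0,-0.17]],[[-0.04,0.4,0],[0,0,-0.34]],[[-0.06,0.6,0],[0,0,-0.51]],[[-0.069,0.796,0.036],[0,0,-0.68]],[[-0.069,0.796,0.036],[0,0,-0.86]]], "gripper": 0.75}}

```text
t: 18.42
ee_pos: [606.0, -61.3, 168.2]
orientation: [-2.754, -1.509, 0.0]
ft_force: [0.5, 0.3, -0.1]
width: 65.7
```

```bash
cat > l3.py <<'E'
from h import *
import sys
n=sys.argv[1]
S=save('side','s%s.png'%n)
p,r,o=cur();m=r.as_matrix();print(o['t'],p,m[:,2],'psi',np.arctan2(m[1,0],m[0,0]),o['ft_force'],o['moment'],o['width'],o['qpos'][5])
RK=tool([0,0,-1],[np.cos(1.),np.sin(1.),0])
print(plan([606.8,-59.4,78],RK))
g=cv2.imread('pics/s%s.png'%n)
cv2.imwrite('pics/l_%s.png'%n,cv2.resize(g[150:280,310:440],None,fx=4.5,fy=4.5,interpolation=2))
E
python3 l3.py 17
```

```text
18.475 [606.061 -60.483 168.346] [-0.001  0.001 -1.   ] psi 1.0108650766495673 [-1.009  0.434  0.244] [ 0.028  0.004 -0.022] 66.04713864541935 -1.1311217866616774
(array([0.008, 0.001, 0.602]), array([-0.001, -0.001,  0.01 ]), 1)
```

View pics/l_17.png

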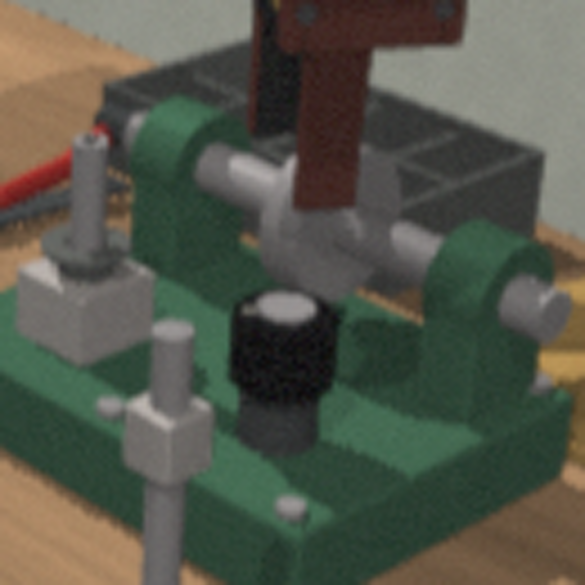

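Emit:
{"method": "move_arm", "body": {"motion": [[[0.005,0,0.15],[0,0,0.01]],[[0.005,0,0.3],[0,0,0.01]],[[0.005,0,0.45],[0,0,0.01]],[[0.005,0,0.58],[0,0,0.01]],[[0.005,0,0.6],[0,0,0.01]]]}}

```text
t: 19.1
ee_pos: [606.5, -58.4, 78.1]
orientation: [-2.765, -1.488, 0.001]
ft_force: [0.2, -0.3, -0.3]
width: 66.0
```

```bash
python3 l3.py 18
```

```text
19.15 [607.016 -58.512  78.73 ] [-0.     0.001 -1.   ] psi 0.9876152071179214 [-0.12   0.334  0.262] [-0.04  -0.022  0.01 ] 66.05772759155138 -1.1049331147021668
(array([-0.006,  0.002,  0.005]), array([-0.001, -0.001, -0.012]), 1)
```

View pics/l_18.png

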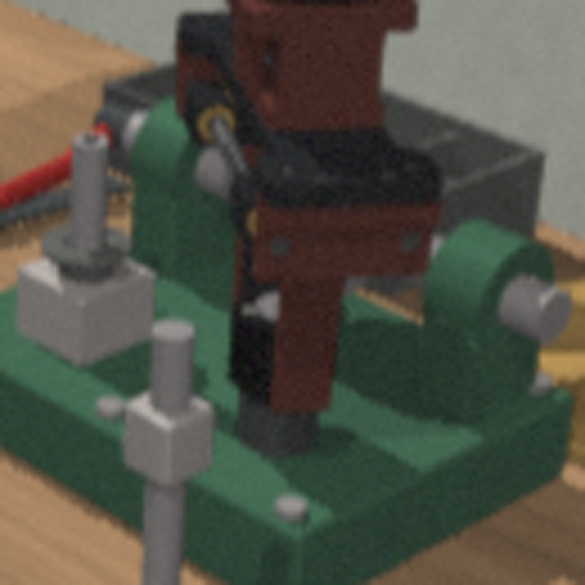

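Emit:
{"method": "move_arm", "body": {"motion": [[[0,0,0],[0,0,0]],[[0,0,0],[0,0,0]],[[0,0,0],[0,0,0]],[[0,0,0],[0,0,0]],[[0,0,0],[0,0,0]]], "gripper": 0}}

```text
t: 19.77
ee_pos: [607.6, -59.7, 80.9]
orientation: [2.764, 1.49, 0.003]
ft_force: [-3.8, -4.8, 4.0]
width: 41.7
```

```bash
python3 l3.py 19
```

```text
19.825 [607.617 -59.799  80.937] [ 0.002 -0.001 -1.   ] psi 0.9886189319814522 [-3.547 -4.359  4.635] [-0.95   0.509  0.017] 41.338257478698175 -1.1058438336644103
(array([-0.001, -0.006,  0.02 ]), array([ 0.002, -0.001, -0.011]), 1)
```

Emit:
{"method": "move_arm", "body": {"motion": [[[-0.006,0,0],[0,0,0.12]],[[-0.006,0,0],[0,0,0.26]],[[-0.006,0,0],[0,0,0.4]],[[-0.006,0,0],[0,0,0.54]],[[-0.006,0,0],[0,0,0.68]]]}}

```text
t: 20.45
ee_pos: [607.4, -60.0, 80.9]
orientation: [3.112, 0.426, 0.004]
ft_force: [-2.4, -2.9, 3.3]
width: 41.6
```

```bash
python3 l3.py 20
```

```text
20.5 [607.426 -60.044  80.932] [ 0.003  0.    -1.   ] psi 0.2661883743756375 [-1.317 -3.934  4.541] [-0.57   0.388 -0.004] 41.64878408661461 -0.38476935305147636
(array([-0.003, -0.005,  0.02 ]), array([ 0.002, -0.002, -0.701]), 1)
```

View pics/l_20.png

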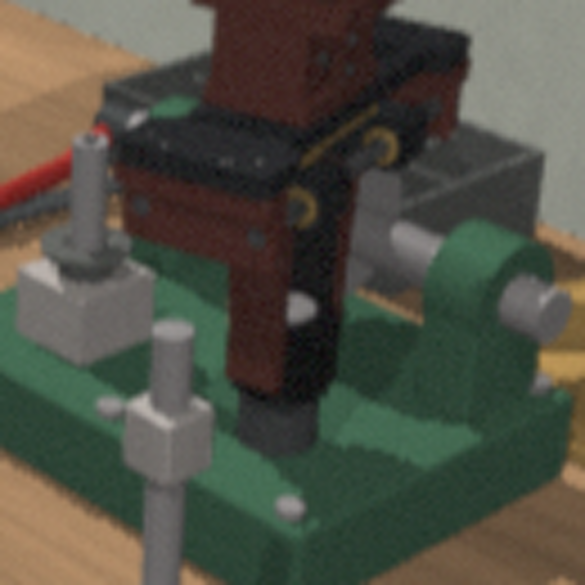

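Emit:
{"method": "move_arm", "body": {"motion": [[[0,0,0],[0,0,0.1]],[[0,0,0],[0,0,0.2]],[[0,0,0],[0,0,0.3]],[[0,0,0],[0,0,0.4]],[[0,0,0],[0,0,0.5]]]}}

```text
t: 21.12
ee_pos: [607.3, -60.1, 80.9]
orientation: [-3.117, 0.388, -0.004]
ft_force: [-2.4, -2.3, 4.9]
width: 41.6
```

```bash
python3 l3.py 21
```

```text
21.175 [607.26  -60.071  80.906] [ 0.002 -0.    -1.   ] psi -0.25233702783588824 [-2.315 -3.02   4.651] [-0.641  0.524  0.084] 41.68372890157996 0.13386242056009626
(array([-0.004, -0.004,  0.019]), array([ 0.001, -0.002, -1.196]), np.float64(1.1958924684553238))
```

Emit:
{"method": "move_arm", "body": {"motion": [[[0,0,0],[0,0,0.08]],[[0,0,0],[0,0,0.16]],[[0,0,0],[0,0,0.24]],[[0,0,0],[0,0,0.32]],[[0,0,0],[0,0,0.4]]]}}

```text
t: 21.8
ee_pos: [607.2, -60.1, 80.9]
orientation: [-2.968, 1.027, -0.003]
ft_force: [-3.2, -3.9, 4.2]
width: 41.5
```

```bash
python3 l3.py 22
```

```text
21.85 [607.151 -60.067  80.92 ] [ 0.002 -0.    -1.   ] psi -0.6695977615317218 [-3.641 -3.663  4.718] [-0.711  0.618  0.149] 41.41354325419541 0.5511472788014378
(array([-0.005, -0.002,  0.019]), array([ 0.   , -0.002, -1.594]), np.float64(1.5943465408952053))
```

View pics/l_22.png

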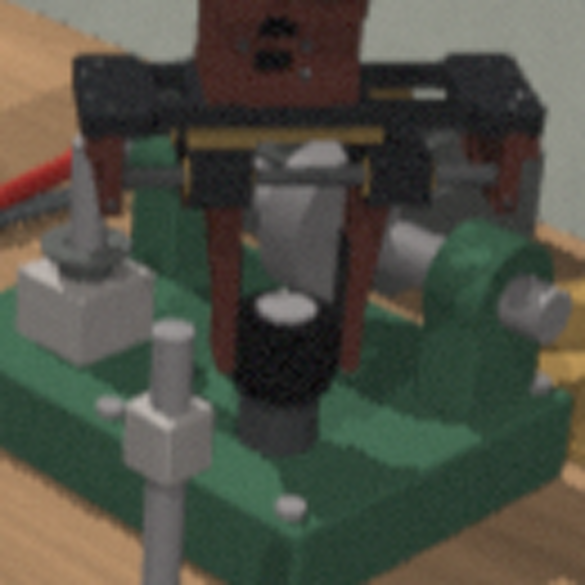

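Emit:
{"method": "move_arm", "body": {"motion": [[[0,0,0],[0,0,0]],[[0,0,0],[0,0,0]],[[0,0,0],[0,0,0]],[[0,0,0],[0,0,0]],[[0,0,-0.05],[0,0,0]]], "gripper": 0.7}}

```text
t: 22.48
ee_pos: [606.8, -59.4, 87.2]
orientation: [-2.968, 1.026, -0.001]
ft_force: [0.6, -0.2, 1.2]
width: 61.3
```

Emit:
{"method": "move_arm", "body": {"motion": [[[0,0,-0.2],[0,0,0]],[[0,0,-0.4],[0,0,0]],[[0,0,-0.6],[0,0,0]],[[0,0,-0.8],[0,0,0]],[[0,0,-0.9],[0,0,0]]]}}

```text
t: 23.1
ee_pos: [607.8, -59.6, 224.7]
orientation: [-2.967, 1.026, -0.007]
ft_force: [0.3, 0.1, -1.1]
width: 61.3
```

```bash
python3 l3.py 23; python3 l2.py 24
```

```text
23.15 [608.313 -59.705 225.909] [ 0.007  0.    -1.   ] psi -0.666052068843265 [ 0.922 -0.057  0.402] [-0.039  0.05  -0.011] 61.650959492742246 0.5474903529582343
(array([-0.014,  0.009,  0.986]), array([ 0.001, -0.007, -1.591]), np.float64(1.5909461054705465))
23.2 [607.887 -59.678 224.336] [ 0.005  0.001 -1.   ] [0.228 0.137 0.092] [-0.088  0.099 -0.017] 61.539620049321094
```

View pics/l_23.png

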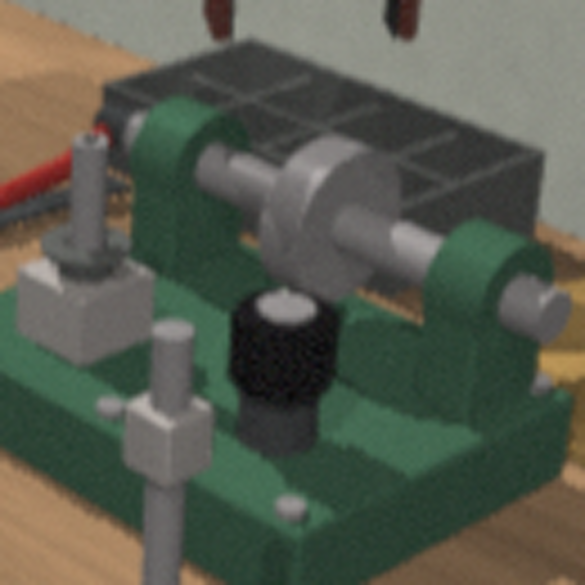

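View pics/s24.png

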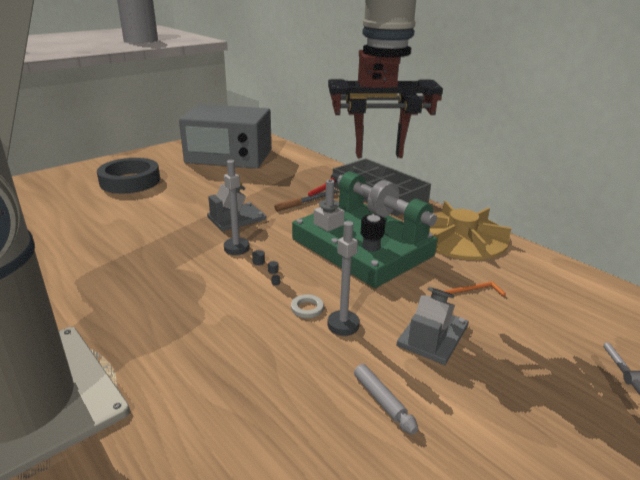

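```bash
python3 -c "
from h import *
print(ctrl.close_job());print(ctrl.get_obs()['t'])"
```

```text
the job is handed in; nothing more can be done
None
the job is handed in; nothing more can be done
```

I drew the stem out of the leaning parking fitting, pushed it home in the head fitting, tightened the knob and handed the job in at about 23 s. No verdict was reported, and the lock and ratchet angles could not be read directly.

- **Release:** With the parking collar pressed about 8 mm in (about 6.5 N back), I gripped the stem and drew it back along the bore. The side picture showed the whole nose and groove clear of the fitting.
- **Insertion:** The stem went into the head fitting until it met a hard stop, with 24 N at a tool height that matches the nose on the bore floor. After I lifted off, the side picture showed the collar out and the stem end within about half a pixel of its expected home position. The top camera was blocked by the arm, so this rests on the side view alone.
- **Knob:** I turned it 1.66 rad clockwise. Its white mark moved by the same amount, so the fingers did not slip on it. The screw needed at most 0.9 rad, which leaves at least about 0.7 rad of ratchet slip. The torque I read after each turn rose only to 0.15 N m, below the stated 0.22; those readings were taken with the arm at rest.
- **Rest of the bench:** In the last side picture the gripper is well clear of everything and the loose bystanders look unmoved.

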